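# Seal and lock the favour box

### The arm

A 6-joint arm with a two-finger parallel gripper is mounted at the origin on the work surface. World frame = base frame: x ahead of the robot, y to its left, z up, the work surface at z = 0. Lengths are in m, angles in rad, forces in N, time in s.
With the tool pointing down it reaches from about 0.375 to 0.9 m from the base axis. Payload 3.1 kg.
Tool frame: the origin (TCP) lies at the very end of the fingers, on their centre line; the grasp point (between the pads) lies 19 mm behind it (manip.tcp_to_grasp is the distance from the TCP to the grasp point, in m); z points along the fingers, y is the line along which they close (so a half turn about z gives the same grasp; the last joint's range is limited). The gripper opens to 85 mm and grips with 20 to 120 N. Pads are 22 mm wide; open, the fingers measure 114 mm over their backs; the gripper's body (76 mm by 85 mm) begins 54 mm behind the grasp point. The pads swing forward as they close: fully open they stand 13 mm farther back than shut.
Start: joints at [-1.454, 0.527, 1.433, -0, 1.181, -0.178], TCP at [0.182, -0.598, 0.231] pointing down, gripper open.
Joint ranges: [-3.08, 3.08], [-0.75, 2.2], [0.22, 2.44], [-1.43, 4.57], [0, 2.65], [-2.85, 2.85]. Speed limits (rad/s): [2.79, 2.79, 3.14, 3.14, 3.14, 3.14].

### API

Orientations are given as a unit quaternion [x, y, z, w].
In Python, from station import manip gives the robot as it stands. The module is installed in compiled form; this text tells all that it offers.
- The arm moves only by the tool step_arm, never from a script. Its argument "commands" is one flat list of numbers, 6 for each row, row after row: the shift along the tool's x, y, z in m, then the turn, a rotation vector about the tool's x, y, z in degrees. A call has exactly 10 rows; each row is the pose to reach, as a shift and turn from the pose commanded when the call began, along the tool's axes at that moment; what a row does not reach only later rows make up. A row lasts 1/10 s, in which the tool goes at most 50 mm and 8.59 degrees, less where a joint would pass 70% of its speed; a pose out of reach is approached as far as the arm can. A call with a gripper value outside its range is refused whole. "jaw" is the opening in per cent of the stroke, from 0 (shut) to 100 (fully open), set as the call begins (left out, the last holds). The fingers move at their own pace and stop on an object; "grip_force" is the grip in N (left out, the last holds). Time passes only in rows, so rows that repeat a pose let the fingers close, or fill a call up. It gives the time, the measured TCP pose, the force, the opening and the grip force at its end, in the units of the state.
- manip.sense(): the state, without advancing time (a new reading comes with each control period).
- manip.snapshot(name): name is "side" or "top"; returns a dict with "pixels" (384x512x3 uint8, blue, green, red), "fx", "fy", "cx", "cy" (pixels), "R" (3x3) and "t" (3): a world point X has camera coordinates R X + t. Camera axes: x right, y down, z forward; pixel columns grow to the right and rows downward; lengths in m; the calibration is good to about 2 mm. A picture is of the moment at which its call begins. There is no depth.
- manip.sign_off(): hands the job in; it is judged then, once.
The state is a dict: "t": time; "q": joint angles; "qd": joint speeds; "tau": joint torques, N m; "tcp_pos": TCP position; "tool_rot": TCP orientation; "force": force on the tool from outside, world axes, zero at the start; "ft_torque": the same for the moment, N m; "finger_gap": opening from 0.0 (shut) to 1.0 (fully open); "gripper_force": force on a finger pad.
Only numpy, scipy, OpenCV 4.12 (cv2) and the standard library are available. Lean on these libraries where they do the work, as an engineer would, in place of code of your own. Each camera call takes 0.05 s, during which the arm holds its last target. There are 200 camera calls.

### The job

Close up the airtight favour box: lay its lid squarely on it and press it down around the edge, corner by corner, until the gasket is fully home all round. Then take the key from its rest, put its blade in the slot of the box's lock and turn it a quarter turn clockwise to the stop, so that the tongue lies over the lid; leave the key standing in the lock. Do not disturb the other things on the table.

Things in the scene. Friction and masses are not known exactly. Their poses are not given: they have to be found in the camera images.
- tub: Mint plastic airtight favour box, open on top, fixed: 110 (its x) x 150 (y) x 60 mm high, walls 10 mm, opening 90 x 130 mm. Origin: centre of its underside; z up. Its lock stands by its -x long side. Four pale silicone gasket pieces at the corners stand up to 5 mm proud of the rim; the unpressed lid rests and rocks on them, its flange up to 5 mm above the rim.
- lid_grip (a point): Loose mint lid (220 g), flat on the table, right way up. Point: centre of its bar handle, 16 (x) x 74 (y) x 30 mm high; lid's axes. Flange 110 (x) x 150 (y) x 8 mm, its top 15 mm below the point. Plug under it to 43 mm below the point: 81 x 121, lowest 8 mm 73 x 113 mm. Goes on the box square, either way round; home, the flange is on the rim and the point 83 mm above the table.
- slot (a point): Steel cam lock: 56 mm slotted drum, axis vertical, top 76 mm above the table, 91 mm from the box's origin along its -x. Point: on the axis, at the slot's mouth; frame turns with the cam. Slot along y: 44 x 11 mm, 22 deep. Flat tongue along +y to 49 mm from the axis, underside 70 mm above the table: it passes over the lid's edge (36 mm from the axis) only when the lid is home.
- cam (a joint): Turn of the cam in rad, clockwise from above. About 0 (up to 0.3 at the start): open, tongue along the box's +y, clear of the lid. 1.57: its stop, locked, tongue along the box's +x over the lid's edge. Stays where it is left; turning takes about 0.06 N m.
- key_grip (a point): Loose lock key (90 g), upright in a slotted wooden rest (50 x 80 x 30 mm, fixed). Point: centre of its upright wooden handle plate, 14 (x) x 62 (y) x 46 mm high (bottom 24 mm below the point). Steel blade under the plate's middle, along the plate: 5 (x) x 36 (y) mm, 18 mm long. Fully in the cam's slot, the handle's bottom rests on the drum's top.
- key_tip (a point): Middle of the lower edge of the key's blade, 42 mm below the centre of its handle; same axes.
- corner_nl (a point): Place to press on the lid: on the flange's top surface near the lid's -x +y corner, 42 mm (x) and 61 mm (y) from the lid's centre. 68 mm above the table when home, about 73 mm unpressed on the box.
- corner_nr (a point): Place to press on the lid: on the flange's top surface near the lid's -x -y corner, 42 mm (x) and 61 mm (y) from the lid's centre. 68 mm above the table when home, about 73 mm unpressed on the box.
- corner_fl (a point): Place to press on the lid: on the flange's top surface near the lid's +x +y corner, 42 mm (x) and 61 mm (y) from the lid's centre. 68 mm above the table when home, about 73 mm unpressed on the box.
- corner_fr (a point): Place to press on the lid: on the flange's top surface near the lid's +x -y corner, 42 mm (x) and 61 mm (y) from the lid's centre. 68 mm above the table when home, about 73 mm unpressed on the box.
- seal_nl (a joint): How far the box's gasket piece at its -x +y corner is pressed in, m: 0 proud, 0.005 fully home (level with the rim). Yields to about 12 N and stays where it is pressed.
- seal_nr (a joint): How far the box's gasket piece at its -x -y corner is pressed in, m: 0 proud, 0.005 fully home (level with the rim). Yields to about 12 N and stays where it is pressed.
- seal_fl (a joint): How far the box's gasket piece at its +x +y corner is pressed in, m: 0 proud, 0.005 fully home (level with the rim). Yields to about 12 N and stays where it is pressed.
- seal_fr (a joint): How far the box's gasket piece at its +x -y corner is pressed in, m: 0 proud, 0.005 fully home (level with the rim). Yields to about 12 N and stays where it is pressed.
- ramekin: White ceramic ramekin, 84 mm wide, 45 mm high, bystander; origin: centre of its underside.
- ball_center (a point): Centre of the rubber ball (58 mm) that lies in the ramekin, bystander.
- slinky: Closed metal slinky coil, 68 mm wide, 58 mm high, bystander; origin: centre of its underside.
- nightlight: White star-shaped night light on a 60 x 70 mm foot, 140 mm high, bystander; origin: centre of its underside.
- candle_jar: Round jar candle, 68 mm wide, 75 mm high, bystander; origin: centre of its underside.
- diffuser: Bottle, 60 mm wide, 110 mm high, bystander; origin: centre of its underside.
There are look-alikes about, which are no part of the job. There is more than one size of the part that bears key_grip; the job needs the largest.

How it is judged:
By the outcome, as a careful person would: the job done as asked, in the order asked, and still so for the second after the job is handed in, with the robot touching nothing.
It also fails if it takes over 67 s, if anything falls off the work surface, if the arm or the gripper's body presses on something with over 40 N, if the wrist force passes 120 N, or if a joint passes its speed limit or range.

## Working session

There is one attempt and no reset: what is moved stays moved. The work goes in short steps, Python scripts to look and compute and a tool call to move; the robot and the scene stay as the last step left them, time stands still between calls to the robot, and variables do not carry over. Pictures are saved under pics/ and viewed, at most 13 in all, crops included, and the job is handed in when it is done.

Besides the shell and the picture viewer there is one more tool, called after "Emit:" as name(argument=value, ...) on one line, values as JSON. step_arm: Moves the arm, as the interface text tells. Its arguments: {"type":"object","properties":{"commands":{"type":"array","items":{"type":"number"}},"jaw":{"type":"number"},"grip_force":{"type":"number"}},"required":["commands"]}

```bash
mkdir -p pics
cat > h.py <<'E'
import numpy as np, cv2
from station import manip
def snap(n,f=None):
    s=manip.snapshot(n); s['pixels']=np.array(s['pixels']); s['R']=np.array(s['R']); s['t']=np.array(s['t'])
    if f: cv2.imwrite('pics/'+f,s['pixels'])
    return s
def ray(s,u,v):
    d=s['R'].T@np.array([(u-s['cx'])/s['fx'],(v-s['cy'])/s['fy'],1]); return -s['R'].T@s['t'],d
def onz(s,u,v,z):
    c,d=ray(s,u,v); return c+d*(z-c[2])/d[2]
def proj(s,X):
    p=s['R']@np.array(X)+s['t']; return s['fx']*p[0]/p[2]+s['cx'],s['fy']*p[1]/p[2]+s['cy']
def two(s1,p1,s2,p2):
    c1,d1=ray(s1,*p1);c2,d2=ray(s2,*p2)
    k=np.linalg.lstsq(np.c_[d1,-d2],c2-c1,rcond=None)[0]
    a,b=c1+k[0]*d1,c2+k[1]*d2
    return (a+b)/2,np.linalg.norm(a-b)
E
python3 - <<'E'
from h import *
for n in('top','side'):
    s=snap(n); print(n,s['fx'],s['cx'],s['cy'],(-s['R'].T@s['t']).round(3),s['R'].round(3).tolist())
    cv2.imwrite(f'pics/{n}0.png',cv2.resize(s['pixels'],(800,600),interpolation=cv2.INTER_CUBIC))
st=manip.sense(); print(st['tcp_pos'],st['tool_rot'],st['t'])
E
```

```text
top 403.14685705539154 257.0582239599791 191.24286754459723 [0.461 0.022 1.321] [[0.021, -1.0, 0.019], [-0.996, -0.022, -0.083], [0.084, -0.017, -0.996]]
side 487.4415071723609 258.9654121000573 195.17224730962215 [-0.258  0.918  0.87 ] [[-0.749, -0.663, -0.014], [-0.346, 0.41, -0.844], [0.565, -0.627, -0.536]]
[ 0.1821431  -0.59721293  0.23043565] [ 9.89081435e-01  1.47366838e-01  2.28403752e-05 -9.64239436e-04] 0.1
```

View pics/top0.png

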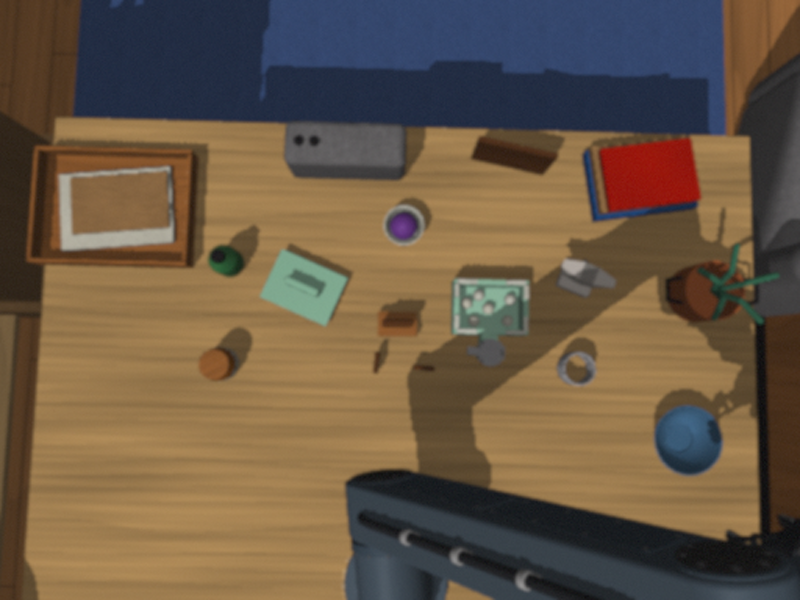

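View pics/side0.png

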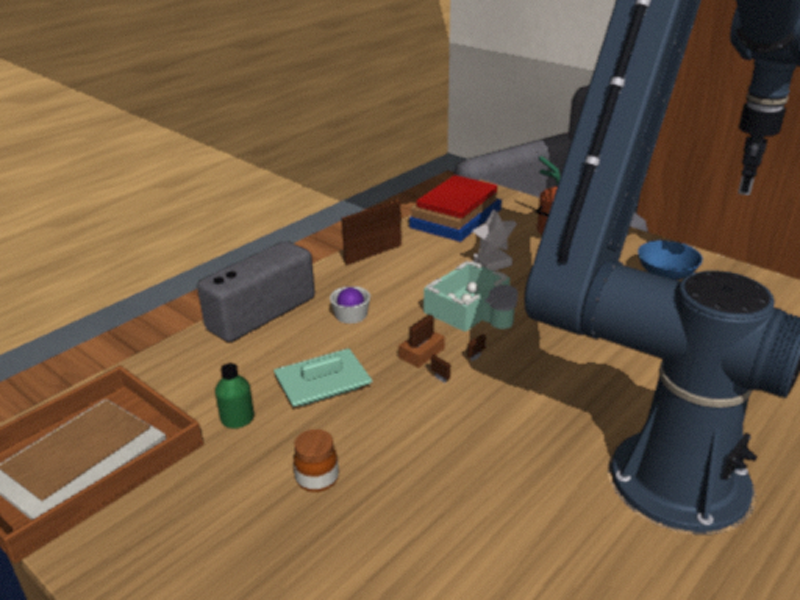

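The top view (zoomed) shows the box at (490,306), its drum at (489,350) with the tongue to the left, the lid at (305,286), and the key in its rest at (398,320). Two small look-alike keys lie at (378,360) and (424,367). The side view shows the lid at (322,375), the key at (422,335) and the box at (465,298).

Run:
```python
from h import *
t=snap('top');s=snap('side')
def rect(im,lo,hi,roi,z=None,S=t):
    hsv=cv2.cvtColor(S['pixels'],cv2.COLOR_BGR2HSV)
    m=cv2.inRange(hsv,lo,hi); k=np.zeros_like(m); x0,y0,x1,y1=roi; k[y0:y1,x0:x1]=m[y0:y1,x0:x1]
    cs=cv2.findContours(k,cv2.RETR_EXTERNAL,cv2.CHAIN_APPROX_NONE)[0]
    return max(cs,key=cv2.contourArea)
def mr(c,S,z):
    P=np.array([onz(S,u,v,z)[:2] for u,v in c[:,0]],np.float32)
    r=cv2.minAreaRect(P*1000); return r
hsv=cv2.cvtColor(t['pixels'],cv2.COLOR_BGR2HSV)
print('lid px',hsv[175,180],'rim',hsv[196,292],'key',hsv[199:212,255].tolist())
lid=rect(t,(60,60,90),(90,255,255),(150,140,240,220)); print('lid',mr(lid,t,.028))
tub=rect(t,(60,40,60),(95,255,255),(280,165,350,220)); print('tub',mr(tub,t,.060))
a=t['pixels'][190:250,230:350]; b=s['pixels'][140:260,230:350]
cv2.imwrite('pics/a.png',np.hstack([cv2.resize(a,(600,300),interpolation=cv2.INTER_CUBIC)]))
c=t['pixels'][150:250,160:345]
cv2.imwrite('pics/a.png',cv2.resize(c,(740,400),interpolation=cv2.INTER_CUBIC))
cv2.imwrite('pics/b.png',cv2.resize(s['pixels'][150:270,170:340],(680,480),interpolation=cv2.INTER_CUBIC))
```

```text
lid px [ 71  66 167] rim [ 71  55 172] key [[15, 136, 86], [13, 148, 81], [13, 154, 81], [13, 159, 82], [13, 167, 75], [12, 152, 69], [13, 171, 70], [12, 160, 78], [12, 169, 83], [13, 172, 89], [14, 169, 110], [14, 172, 132], [13, 169, 139]]
lid ((590.4631958007812, 202.02191162109375), (142.289794921875, 101.22903442382812), 67.24703979492188)
tub ((549.6380615234375, -176.19076538085938), (119.68977355957031, 145.4324493408203), 1.3224152326583862)
```

View pics/a.png

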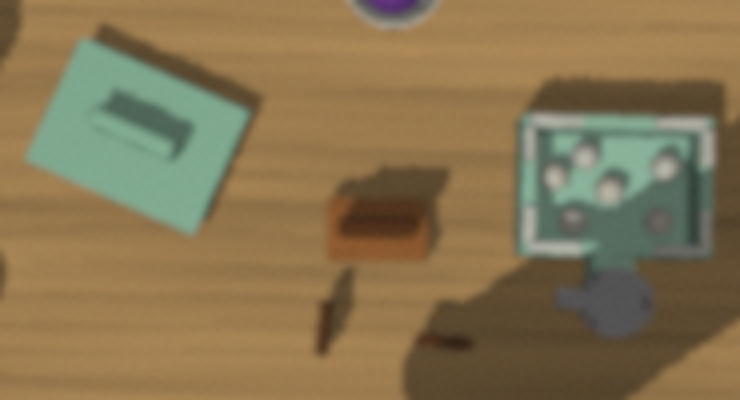

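View pics/b.png

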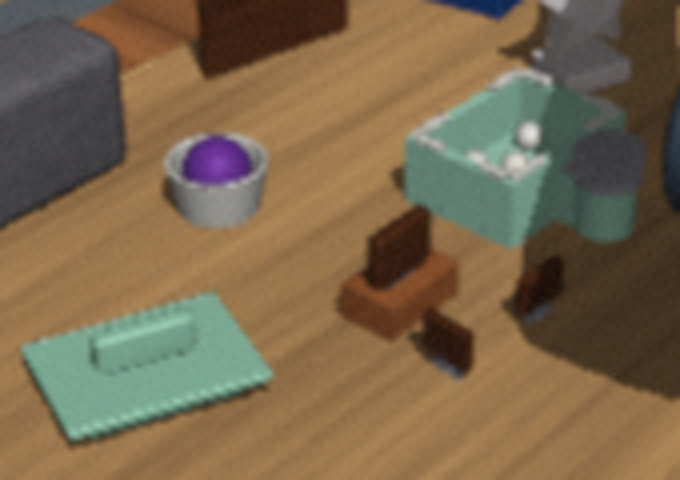

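The crops give usable corner points: box rim at (523,115), (717,113), (713,255), (519,253); drum centre at (617,302) with its tongue at (560,297); rest and key around (380,225). In the side crop, the key's plate top edge runs (372,240)–(428,208).

Run:
```python
from h import *
t=snap('top');s=snap('side')
A=lambda p,z:onz(t,p[0]/4+160-.4,p[1]/4+150-.4,z)
B=lambda p,z:onz(s,p[0]/4+170-.4,p[1]/4+150-.4,z)
def show(n,L,f,z):
    P=np.array([f(p,z)[:2] for p in L])*1000
    print(n,P.mean(0).round(1),P.round().tolist(),'sides',[round(np.linalg.norm(P[i]-P[i-1])) for i in range(len(P))],
      'ang',[round(np.degrees(np.arctan2(*(P[i]-P[i-1])[::-1])),1) for i in range(len(P))])
show('tub',[(521,114),(717,113),(714,256),(518,254)],A,.06)
show('lid',[(86,38),(252,112),(194,237),(25,160)],A,.028)
show('lid side',[(20,347),(213,292),(273,378),(72,438)],B,.026)
show('lid handle side top front',[(95,348),(195,320)],B,.057)
show('drum',[(617,302)],A,.076)
show('tongue',[(557,297)],A,.073)
show('drum side',[(607,158)],B,.076)
show('rest',[(329,197),(432,200),(432,260),(328,257)],A,.03)
show('key top side',[(372,240),(428,208)],B,.076)
show('key top',[(340,226),(423,226)],A,.076)
show('rest side',[(338,290),(395,318),(458,263)],B,.03)
show('tub side',[(405,142),(513,190),(513,72)],B,.06)
```

```text
tub [ 557.  -179.1] [[611.0, -102.0], [615.0, -257.0], [502.0, -255.0], [500.0, -101.0]] sides [110, 155, 113, 154] ang [np.float64(-0.4), np.float64(-88.4), np.float64(179.0), np.float64(90.6)]
lid [589.2 201.6] [[668.0, 247.0], [611.0, 112.0], [509.0, 155.0], [568.0, 292.0]] sides [110, 147, 111, 149] ang [np.float64(-24.3), np.float64(-112.8), np.float64(156.8), np.float64(66.8)]
lid side [589.1 205. ] [[670.0, 252.0], [613.0, 114.0], [508.0, 160.0], [566.0, 295.0]] sides [113, 149, 114, 147] ang [np.float64(-22.4), np.float64(-112.7), np.float64(156.5), np.float64(66.7)]
lid handle side top front [581.1 209.4] [[596.0, 243.0], [566.0, 176.0]] sides [74, 74] ang [np.float64(66.5), np.float64(-113.5)]
drum [ 464.5 -176.9] [[464.0, -177.0]] sides [0] ang [np.float64(0.0)]
tongue [ 467.4 -130.8] [[467.0, -131.0]] sides [0] ang [np.float64(0.0)]
drum side [ 454.7 -161. ] [[455.0, -161.0]] sides [0] ang [np.float64(0.0)]
rest [519.4   6.4] [[544.0, 48.0], [543.0, -35.0], [495.0, -35.0], [496.0, 48.0]] sides [48, 83, 48, 83] ang [np.float64(0.4), np.float64(-90.4), np.float64(-178.9), np.float64(89.6)]
key top side [517.   11.8] [[519.0, 41.0], [515.0, -18.0]] sides [59, 59] ang [np.float64(86.2), np.float64(-93.8)]
key top [519.2   6.1] [[518.0, 38.0], [520.0, -26.0]] sides [64, 64] ang [np.float64(91.2), np.float64(-88.8)]
rest side [506.4  27.8] [[540.0, 56.0], [485.0, 55.0], [494.0, -28.0]] sides [96, 55, 84] ang [np.float64(61.7), np.float64(-179.1), np.float64(-83.8)]
tub side [ 571.2 -147.3] [[606.0, -99.0], [497.0, -98.0], [610.0, -245.0]] sides [146, 109, 186] ang [np.float64(91.6), np.float64(179.6), np.float64(-52.3)]
```

```bash
cat > go.py <<'E'
import sys
from h import *
from scipy.spatial.transform import Rotation as Ro
x,y,z,psi=map(float,sys.argv[1:5])   # mm, deg: TCP target, tool pointing down
st=manip.sense(); R=Ro.from_quat(st['tool_rot']); p=np.array(st['tcp_pos'])
T=Ro.from_euler('z',psi,degrees=True)*Ro.from_euler('x',180,degrees=True)
print('shift',(R.inv().apply(np.array([x,y,z])/1000-p)).round(4),'turn',np.degrees((R.inv()*T).as_rotvec()).round(1),
 't',round(st['t'],2),'F',np.round(st['force'],1),'gap',round(st['finger_gap'],3))
E
python3 go.py 589 203 130 66.8
```

```text
shift [ 0.6225 -0.6472  0.1015] turn [ -0.   -0.  -49.9] t 0.3 F [-0.9  0.2 -0.7] gap 1.005
```

Emit:
step_arm(commands=[0.035,-0.036,0,0,0,-3,0.07,-0.072,0,0,0,-8,0.1,-0.108,0,0,0,-14,0.138,-0.144,0,0,0,-20,0.173,-0.18,0,0,0,-26,0.207,-0.216,0.01,0,0,-32,0.242,-0.252,0.02,0,0,-38,0.276,-0.288,0.02,0,0,-44,0.31,-0.324,0.02,0,0,-50,0.344,-0.36,0.02,0,0,-50], jaw=60)

```text
t: 1.3
tcp_pos: [0.4058, -0.1539, 0.2115]
tool_rot: [0.834, 0.552, 0.0, 0.0]
force: [1.4, -0.3, 0.3]
finger_gap: 0.599
gripper_force: 0.0
```

```bash
python3 go.py 589 203 100 66.8
```

```text
shift [0.4001 0.0292 0.1115] turn [0.  0.  0.2] t 1.3 F [ 1.4 -0.3  0.3] gap 0.599
```

Emit:
step_arm(commands=[0.04,0.003,0,0,0,0,0.088,0.006,0,0,0,0,0.136,0.01,0,0,0,0,0.18,0.013,0.01,0,0,0,0.225,0.016,0.025,0,0,0,0.27,0.02,0.04,0,0,0,0.315,0.023,0.06,0,0,0,0.355,0.026,0.08,0,0,0,0.385,0.028,0.1,0,0,0,0.4,0.029,0.1115,0,0,0])

```text
t: 2.3
tcp_pos: [0.5887, 0.2035, 0.0981]
tool_rot: [0.833, 0.553, -0.0, -0.0]
force: [0.5, -0.5, -0.6]
finger_gap: 0.599
gripper_force: 0.0
```

```bash
python3 go.py 589 203 32 66.8
python3 - <<'E'
from h import *
t=snap('top');s=snap('side')
x,y=proj(t,[.589,.203,.05]);X,Y=proj(s,[.589,.203,.05]);x,y,X,Y=map(int,(x,y,X,Y))
c=lambda S,x,y:cv2.resize(S['pixels'][y-40:y+40,x-50:x+50],(400,320),interpolation=cv2.INTER_CUBIC)
cv2.imwrite('pics/c.png',np.hstack([c(t,x,y),c(s,X,Y)]))
E
```

```text
shift [-0.0003  0.0005  0.0661] turn [-0.   0.   0.3] t 2.3 F [ 0.5 -0.5 -0.6] gap 0.599
```

View pics/c.png

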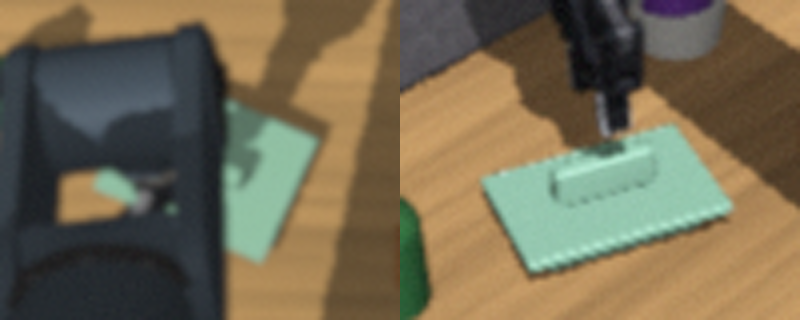

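In the close-up the fingers (side half, around (612,130)) stand directly above the handle (603,170), so I can descend and grip.

Emit:
step_arm(commands=[0,0,0.015,0,0,0,0,0,0.035,0,0,0,0,0,0.053,0,0,0,0,0,0.063,0,0,0,0,0,0.063,0,0,0,0,0,0.063,0,0,0,0,0,0.063,0,0,0,0,0,0.063,0,0,0,0,0,0.063,0,0,0,0,0,0.063,0,0,0])

```text
t: 3.4
tcp_pos: [0.5887, 0.2012, 0.0372]
tool_rot: [0.834, 0.552, 0.0, 0.0]
force: [0.3, -0.3, 0.4]
finger_gap: 0.601
gripper_force: 0.0
```

Emit:
step_arm(commands=[0,0,0,0,0,0,0,0,0,0,0,0,0,0,0,0,0,0,0,0,0,0,0,0,0,0,0,0,0,0,0,0,0,0,0,0,0,0,0,0,0,0,0,0,0,0,0,0,0,0,0,0,0,0,0,0,0,0,0,0], jaw=0, grip_force=60)

```text
t: 4.4
tcp_pos: [0.5891, 0.2011, 0.0372]
tool_rot: [0.834, 0.552, 0.001, 0.0]
force: [2.1, 0.2, 3.9]
finger_gap: 0.172
gripper_force: 60.7
```

Emit:
step_arm(commands=[0,0,-0.01,0,0,0,0,0,-0.03,0,0,0,0,0,-0.05,0,0,0,0,0,-0.07,0,0,0,0,0,-0.09,0,0,0,0,0,-0.11,0,0,0,0,0,-0.12,0,0,0,0,0,-0.12,0,0,0,0,0,-0.12,0,0,0,0,0,-0.12,0,0,0])

```text
t: 5.4
tcp_pos: [0.5872, 0.2009, 0.1553]
tool_rot: [0.834, 0.552, -0.001, -0.001]
force: [0.5, 0.1, -1.7]
finger_gap: 0.173
gripper_force: 59.8
```

```bash
python3 go.py 556 -177.5 150 90
python3 - <<'E'
from h import *
t=snap('top');s=snap('side')
p=manip.sense()['tcp_pos']
x,y=map(int,proj(t,p));X,Y=map(int,proj(s,p))
c=lambda S,x,y:cv2.resize(S['pixels'][y-40:y+40,x-50:x+50],(400,320),interpolation=cv2.INTER_CUBIC)
cv2.imwrite('pics/d.png',np.hstack([c(t,x,y),c(s,X,Y)]));print(x,y,X,Y)
E
```

```text
shift [-0.3604  0.1195  0.0056] turn [ -0.2   0.1 -23.1] t 5.4 F [ 0.5  0.1 -1.7] gap 0.173
188 179 203 201
```

View pics/d.png

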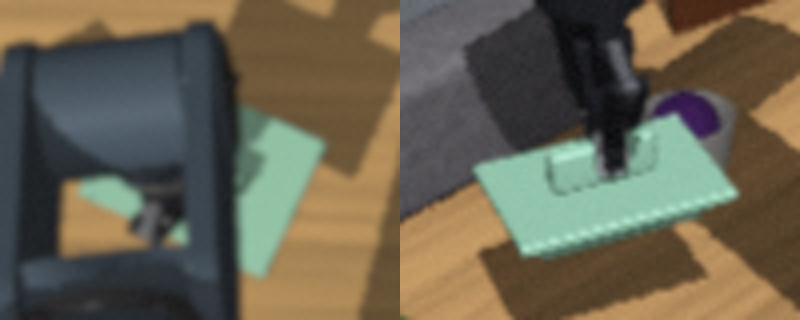

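The lid is held level. In the side half, its flange corners are at (475,165), (668,113), (738,190), (523,246).

Run:
```python
from h import *
t=snap('top');s=snap('side')
z=.146
P=np.array([onz(s,(u-400)/4+153-.4,v/4+161-.4,z)[:2] for u,v in [(473,166),(668,112),(740,191),(523,246)]])*1000
d=P-np.roll(P,1,0);print(P.mean(0).round(1),P.round().tolist(),np.linalg.norm(d,axis=1).round(),np.degrees(np.arctan2(d[:,1],d[:,0])).round(1))
P=np.array([onz(t,u/4+138-.4,v/4+139-.4,z)[:2] for u,v in [(327,143),(263,277)]])*1000
d=P[1]-P[0];print(P.mean(0),np.linalg.norm(d),np.degrees(np.arctan2(d[1],d[0])))
a=np.radians(66.8);print('centre from top',P.mean(0)+74.5*np.array([np.cos(a),np.sin(a)]))
# tub from side: two visible corner pts in old crop, bottoms/tops
```

```text
[587.7 204.9] [[665.0, 253.0], [613.0, 117.0], [505.0, 157.0], [568.0, 292.0]] [105. 145. 115. 149.] [ -22.3 -110.9  159.9   65.2]
[557.10983133 135.17884032] 108.32824721969442 156.2499609600033
centre from top [586.45850359 203.65442309]
```

Emit:
step_arm(commands=[-0.02,0.007,0,0,0,-1.5,-0.06,0.02,0,0,0,-4,-0.105,0.035,0,0,0,-7,-0.15,0.05,0,0,0,-10,-0.195,0.065,0,0,0,-13,-0.24,0.08,0,0,0,-16,-0.285,0.095,0,0,0,-19,-0.325,0.108,0,0,0,-22,-0.35,0.116,0,0,0,-23.1,-0.361,0.1195,0,0,0,-23.1])

```text
t: 6.6
tcp_pos: [0.557, -0.1809, 0.1567]
tool_rot: [0.708, 0.706, -0.0, 0.0]
force: [0.3, 0.3, -1.9]
finger_gap: 0.174
gripper_force: 59.8
```

Emit:
step_arm(commands=[0,0,0.01,0,0,0,0,0,0.02,0,0,0,0,0,0.03,0,0,0,0,0,0.04,0,0,0,0,0,0.04,0,0,0,0,0,0.04,0,0,0,0,0,0.04,0,0,0,0,0,0.04,0,0,0,0,0,0.04,0,0,0,0,0,0.04,0,0,0])

```text
t: 7.6
tcp_pos: [0.5572, -0.178, 0.1172]
tool_rot: [0.707, 0.707, 0.0, 0.0]
force: [0.7, 0.4, -1.9]
finger_gap: 0.172
gripper_force: 59.7
```

```bash
python3 go.py 556 -179 110 90
python3 - <<'E'
from h import *
t=snap('top');s=snap('side')
p=[.556,-.178,.085]
x,y=map(int,proj(t,p));X,Y=map(int,proj(s,p))
c=lambda S,x,y:cv2.resize(S['pixels'][y-40:y+40,x-40:x+40],(400,400),interpolation=cv2.INTER_CUBIC)
cv2.imwrite('pics/e.png',np.hstack([c(t,x,y),c(s,X,Y)]));print(x,y,X,Y)
E
```

```text
shift [-0.001  -0.0012  0.0072] turn [0. 0. 0.] t 7.6 F [ 0.7  0.4 -1.9] gap 0.172
314 195 298 173
```

View pics/e.png

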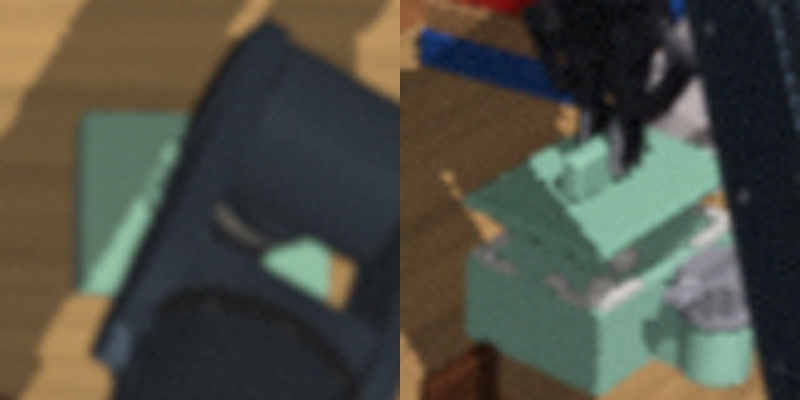

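In the side half, the lid's left and near corners (466,203) and (600,254) sit straight over the box's rim corners (466,255) and (600,311). In the top half, the lid's left edge runs (82,112)–(78,294).

Run:
```python
from h import *
t=snap('top');s=snap('side')
B=lambda u,v,z:(onz(s,(u-400)/5+258-.4,v/5+133-.4,z)[:2]*1000).round(1)
A=lambda u,v,z:(onz(t,u/5+274-.4,v/5+155-.4,z)[:2]*1000).round(1)
print('lid side',B(465,203,.108),B(600,254,.108),'tub side',B(466,255,.06),B(600,311,.06), 'tub bottom',B(598,394,0),B(468,334,0))
print('lid top',A(82,112,.108),A(78,294,.108))
```

```text
lid side [602.3 -92.8] [499.7 -98.2] tub side [ 612.5 -105.8] [ 505.6 -108. ] tub bottom [ 503.3 -105.8] [ 611.  -105.9]
lid top [608.3 -97.9] [497.9 -97. ]
```

Emit:
step_arm(commands=[-0.002,0.001,0.004,0,0,0,-0.004,0.002,0.008,0,0,0,-0.0055,0.0025,0.01,0,0,0,-0.0055,0.0025,0.01,0,0,0,-0.0055,0.0025,0.01,0,0,0,-0.0055,0.0025,0.01,0,0,0,-0.0055,0.0025,0.01,0,0,0,-0.0055,0.0025,0.01,0,0,0,-0.0055,0.0025,0.01,0,0,0,-0.0055,0.0025,0.01,0,0,0])

```text
t: 8.8
tcp_pos: [0.5596, -0.1833, 0.1069]
tool_rot: [0.707, 0.707, 0.0, 0.0]
force: [0.2, 0.1, -1.4]
finger_gap: 0.17
gripper_force: 59.8
```

Run:
```python
from h import *
s=snap('side')
print(np.round(manip.sense()['tcp_pos'],4))
cv2.imwrite('pics/f.png',cv2.resize(s['pixels'][150:220,258:338],(800,700),interpolation=cv2.INTER_CUBIC)[:600])
```

```text
[ 0.5596 -0.1833  0.1069]
```

View pics/f.png

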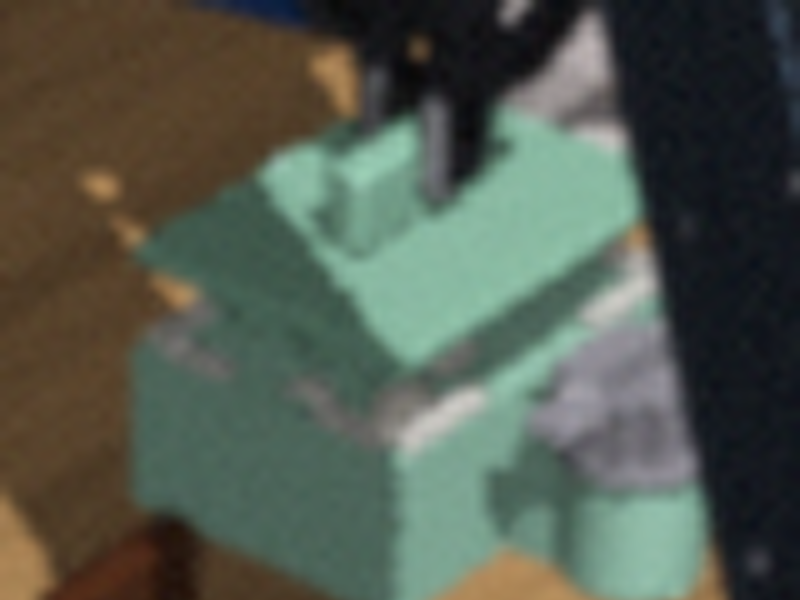

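Side view close up: lid left corner (138,250) and near corner (405,362); box rim left corner (134,350) and near corner (396,447).

Run:
```python
from h import *
s=snap('side')
B=lambda u,v,z:(onz(s,u/10+258-.45,v/10+150-.45,z)[:2]*1000).round(1)
print('lid',B(138,250,.0977),B(405,362,.0977),'flange bottom',B(405,385,.0897),'tub',B(134,350,.06),B(396,447,.06))
for z,L in((.06,[(.5025,-.104),(.6125,-.104)]),(.0977,[(.5025,-.104),(.6125,-.104)])):
  for l in L:
    u,v=proj(s,[*l,z]);print(z,l,round((u-257.55)*10),round((v-149.55)*10))
```

```text
lid [ 606.5 -101.5] [ 500.5 -101.9] flange bottom [ 500.1 -101.7] tub [ 608.3 -101.6] [ 508.6 -109.7]
0.06 (0.5025, -0.104) 401 461
0.06 (0.6125, -0.104) 129 343
0.0977 (0.5025, -0.104) 404 357
0.0977 (0.6125, -0.104) 129 241
```

Emit:
step_arm(commands=[-0.0015,0.0015,0,0,0,0,-0.003,0.003,0,0,0,0,-0.003,0.003,0.003,0,0,0,-0.003,0.003,0.006,0,0,0,-0.003,0.003,0.009,0,0,0,-0.003,0.003,0.011,0,0,0,-0.003,0.003,0.013,0,0,0,-0.003,0.003,0.014,0,0,0,-0.003,0.003,0.014,0,0,0,-0.003,0.003,0.014,0,0,0])

```text
t: 9.9
tcp_pos: [0.5626, -0.1864, 0.0929]
tool_rot: [0.707, 0.707, 0.0, 0.0]
force: [0.2, 0.7, -2.4]
finger_gap: 0.175
gripper_force: 59.8
```

Emit:
step_arm(commands=[0,0,0.002,0,0,0,0,0,0.004,0,0,0,0,0,0.006,0,0,0,0,0,0.008,0,0,0,0,0,0.009,0,0,0,0,0,0.009,0,0,0,0,0,0.009,0,0,0,0,0,0.009,0,0,0,0,0,0.009,0,0,0,0,0,0.009,0,0,0])

```text
t: 10.9
tcp_pos: [0.5626, -0.1864, 0.0839]
tool_rot: [0.707, 0.707, 0.0, 0.0]
force: [-0.2, -0.5, -1.2]
finger_gap: 0.174
gripper_force: 59.8
```

Run:
```python
from h import *
t=snap('top');s=snap('side')
x,y=map(int,proj(t,[.556,-.178,.07]));print(x,y,manip.sense()['ft_torque'])
a=cv2.resize(s['pixels'][150:220,268:328],(420,490),interpolation=cv2.INTER_CUBIC)
b=cv2.resize(t['pixels'][y-35:y+35,x-27:x+27],(378,490),interpolation=cv2.INTER_CUBIC)
cv2.imwrite('pics/g.png',np.hstack([a,b]))
```

```text
314 195 [-0.0758084   0.02585816  0.01632648]
```

View pics/g.png

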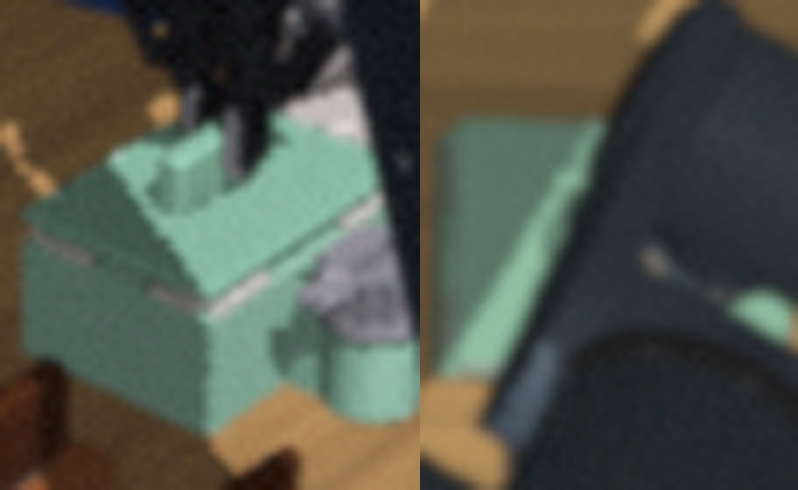

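The lid sits square over the rim: near corners are at (203,300) and (208,315), and left edges at (25,213) and (25,235). I'll lower it onto the gasket and let go.

Emit:
step_arm(commands=[0,0,0.001,0,0,0,0,0,0.002,0,0,0,0,0,0.002,0,0,0,0,0,0.002,0,0,0,0,0,0.002,0,0,0,0,0,0.002,0,0,0,0,0,0.002,0,0,0,0,0,0.002,0,0,0,0,0,0.002,0,0,0,0,0,0.002,0,0,0])

```text
t: 12.0
tcp_pos: [0.5626, -0.1864, 0.0819]
tool_rot: [0.707, 0.707, 0.0, 0.0]
force: [0.3, -0.1, 0.4]
finger_gap: 0.175
gripper_force: 60.1
```

Emit:
step_arm(commands=[0,0,0,0,0,0,0,0,0,0,0,0,0,0,0,0,0,0,0,0,0,0,0,0,0,0,-0.005,0,0,0,0,0,-0.02,0,0,0,0,0,-0.035,0,0,0,0,0,-0.05,0,0,0,0,0,-0.05,0,0,0,0,0,-0.05,0,0,0], jaw=50)

```text
t: 13.0
tcp_pos: [0.5626, -0.1864, 0.1321]
tool_rot: [0.707, 0.707, 0.0, 0.0]
force: [-0.5, 0.8, -0.4]
finger_gap: 0.5
gripper_force: 0.0
```

Emit:
step_arm(commands=[0.02,-0.014,0,0,0,0,0.045,-0.032,0,0,0,0,0.068,-0.048,0,0,0,0,0.068,-0.048,0.015,0,0,0,0.068,-0.048,0.035,0,0,0,0.068,-0.048,0.05,0,0,0,0.068,-0.048,0.055,0,0,0,0.068,-0.048,0.057,0,0,0,0.068,-0.048,0.059,0,0,0,0.068,-0.048,0.061,0,0,0], jaw=0)

```text
t: 14.0
tcp_pos: [0.5147, -0.1185, 0.072]
tool_rot: [0.707, 0.707, 0.0, 0.0]
force: [-3.0, 2.1, 14.7]
finger_gap: -0.001
gripper_force: 7.5
```

Emit:
step_arm(commands=[0,0,0.001,0,0,0,0,0,0.002,0,0,0,0,0,0.003,0,0,0,0,0,0.004,0,0,0,0,0,0.004,0,0,0,0,0,0.004,0,0,0,0,0,0.004,0,0,0,0,0,0.004,0,0,0,0,0,0.004,0,0,0,0,0,0.004,0,0,0])

```text
t: 15.0
tcp_pos: [0.5144, -0.1183, 0.0694]
tool_rot: [0.707, 0.707, 0.0, 0.0]
force: [-4.6, 2.4, 16.5]
finger_gap: -0.002
gripper_force: 8.1
```

Emit:
step_arm(commands=[0,0,0.001,0,0,0,0,0,0.002,0,0,0,0,0,0.0025,0,0,0,0,0,0.003,0,0,0,0,0,0.003,0,0,0,0,0,0.003,0,0,0,0,0,0.003,0,0,0,0,0,0.003,0,0,0,0,0,0.003,0,0,0,0,0,0.003,0,0,0])

```text
t: 16.0
tcp_pos: [0.5145, -0.1182, 0.0685]
tool_rot: [0.707, 0.708, 0.0, 0.001]
force: [-8.2, 3.4, 32.5]
finger_gap: -0.0
gripper_force: 16.3
```

Emit:
step_arm(commands=[0,0,-0.03,0,0,0,0,0.02,-0.03,0,0,0,0,0.055,-0.03,0,0,0,0,0.084,-0.03,0,0,0,0,0.084,-0.02,0,0,0,0,0.084,-0.013,0,0,0,0,0.084,-0.009,0,0,0,0,0.084,-0.006,0,0,0,0,0.084,-0.003,0,0,0,0,0.084,-0.001,0,0,0])

```text
t: 17.0
tcp_pos: [0.5969, -0.1175, 0.0683]
tool_rot: [0.707, 0.707, -0.0, -0.001]
force: [-9.4, 4.7, 34.8]
finger_gap: 0.002
gripper_force: 17.4
```

Emit:
step_arm(commands=[0,0,0.001,0,0,0,0,0,0.001,0,0,0,0,0,0.001,0,0,0,0,0,0.001,0,0,0,0,0,0.001,0,0,0,0,0,0.001,0,0,0,0,0,0.001,0,0,0,0,0,0.001,0,0,0,0,0,0.001,0,0,0,0,0,0.001,0,0,0])

```text
t: 18.0
tcp_pos: [0.5969, -0.1175, 0.0684]
tool_rot: [0.707, 0.707, -0.0, -0.001]
force: [-6.8, 4.3, 27.7]
finger_gap: -0.001
gripper_force: 14.1
```

Emit:
step_arm(commands=[0,0,-0.03,0,0,0,-0.025,0.001,-0.03,0,0,0,-0.07,0.001,-0.03,0,0,0,-0.105,0.001,-0.03,0,0,0,-0.122,0.001,-0.02,0,0,0,-0.122,0.001,-0.013,0,0,0,-0.122,0.001,-0.009,0,0,0,-0.122,0.001,-0.006,0,0,0,-0.122,0.001,-0.003,0,0,0,-0.122,0.001,-0.001,0,0,0])

```text
t: 19.0
tcp_pos: [0.5987, -0.2401, 0.0688]
tool_rot: [0.706, 0.709, -0.002, 0.0]
force: [-11.0, -2.0, 34.2]
finger_gap: -0.001
gripper_force: 16.8
```

Emit:
step_arm(commands=[0,0,0.001,0,0,0,0,0,0.001,0,0,0,0,0,0.001,0,0,0,0,0,0.001,0,0,0,0,0,0.001,0,0,0,0,0,0.001,0,0,0,0,0,0.001,0,0,0,0,0,0.001,0,0,0,0,0,0.001,0,0,0,0,0,0.001,0,0,0])

```text
t: 20.0
tcp_pos: [0.5988, -0.2401, 0.0689]
tool_rot: [0.705, 0.709, -0.002, 0.001]
force: [-10.1, -3.1, 29.0]
finger_gap: 0.004
gripper_force: 14.0
```

Emit:
step_arm(commands=[0,0,-0.03,0,0,0,0,-0.02,-0.03,0,0,0,0,-0.055,-0.03,0,0,0,0,-0.085,-0.03,0,0,0,0,-0.085,-0.02,0,0,0,0,-0.085,-0.013,0,0,0,0,-0.085,-0.009,0,0,0,0,-0.085,-0.006,0,0,0,0,-0.085,-0.003,0,0,0,0,-0.085,0,0,0,0])

```text
t: 21.0
tcp_pos: [0.5147, -0.2392, 0.0678]
tool_rot: [0.706, 0.708, -0.0, -0.001]
force: [-12.1, 6.6, 55.3]
finger_gap: -0.002
gripper_force: 27.8
```

Emit:
step_arm(commands=[0,0,0,0,0,0,0,0,0,0,0,0,0,0,0,0,0,0,0,0,0,0,0,0,0,0,0,0,0,0,0,0,0,0,0,0,0,0,0,0,0,0,0,0,0,0,0,0,0,0,0,0,0,0,0,0,0,0,0,0])

```text
t: 22.0
tcp_pos: [0.5146, -0.2391, 0.0679]
tool_rot: [0.706, 0.708, -0.0, -0.001]
force: [-9.5, 5.4, 33.9]
finger_gap: -0.001
gripper_force: 17.0
```

Emit:
step_arm(commands=[0,0,-0.03,0,0,0,0.025,0,-0.03,0,0,0,0.07,0,-0.03,0,0,0,0.105,0,-0.03,0,0,0,0.121,0,-0.018,0,0,0,0.121,0,-0.01,0,0,0,0.121,0,-0.006,0,0,0,0.121,0,-0.003,0,0,0,0.121,0,-0.0015,0,0,0,0.121,0,-0.001,0,0,0])

```text
t: 23.0
tcp_pos: [0.5153, -0.1194, 0.0679]
tool_rot: [0.708, 0.707, 0.001, 0.0]
force: [-3.8, 8.4, 31.2]
finger_gap: -0.005
gripper_force: 15.5
```

Emit:
step_arm(commands=[0,0,-0.03,0,0,0,0,0.02,-0.03,0,0,0,0,0.055,-0.03,0,0,0,0,0.084,-0.03,0,0,0,0,0.084,-0.018,0,0,0,0,0.084,-0.01,0,0,0,0,0.084,-0.006,0,0,0,0,0.084,-0.003,0,0,0,0,0.084,-0.001,0,0,0,0,0.084,0,0,0,0])

```text
t: 24.0
tcp_pos: [0.5966, -0.1195, 0.068]
tool_rot: [0.707, 0.707, -0.001, -0.001]
force: [-8.4, 2.1, 25.8]
finger_gap: -0.003
gripper_force: 13.4
```

Emit:
step_arm(commands=[0,0,-0.03,0,0,0,-0.025,0,-0.03,0,0,0,-0.07,0,-0.03,0,0,0,-0.105,0,-0.03,0,0,0,-0.122,0,-0.018,0,0,0,-0.122,0,-0.01,0,0,0,-0.122,0,-0.006,0,0,0,-0.122,0,-0.003,0,0,0,-0.122,0,-0.001,0,0,0,-0.122,0,0,0,0,0])

```text
t: 25.0
tcp_pos: [0.5969, -0.2396, 0.068]
tool_rot: [0.706, 0.709, -0.002, -0.002]
force: [-10.1, 0.7, 26.6]
finger_gap: 0.001
gripper_force: 13.0
```

Emit:
step_arm(commands=[0,0,-0.03,0,0,0,0,0,-0.07,0,0,0,0,0,-0.09,0,0,0,0.03,-0.01,-0.09,0,0,0,0.075,-0.025,-0.09,0,0,0,0.12,-0.04,-0.09,0,0,0,0.165,-0.06,-0.09,0,0,0,0.21,-0.078,-0.09,0,0,0,0.235,-0.078,-0.09,0,0,0,0.246,-0.078,-0.09,0,0,0], jaw=50)

```text
t: 26.0
tcp_pos: [0.5181, 0.0089, 0.1545]
tool_rot: [0.705, 0.709, -0.0, -0.001]
force: [0.4, 0.2, 0.2]
finger_gap: 0.5
gripper_force: 0.0
```

```bash
python3 go.py 519 7 41 90
python3 - <<'E'
from h import *
t=snap('top');s=snap('side')
p=[.519,.007,.06]
X,Y=map(int,proj(s,p)); print(X,Y)
x,y=map(int,proj(t,[.5,-.178,.07])); print(x,y)
a=cv2.resize(s['pixels'][Y-40:Y+40,X-40:X+40],(400,400),interpolation=cv2.INTER_CUBIC)
b=cv2.resize(t['pixels'][y-40:y+40,x-40:x+40],(400,400),interpolation=cv2.INTER_CUBIC)
cv2.imwrite('pics/i.png',np.hstack([a,b]))
E
```

```text
shift [-0.002   0.0012  0.1135] turn [-0.1 -0.1  0.3] t 26.0 F [0.4 0.2 0.2] gap 0.5
270 209
314 213
```

View pics/i.png

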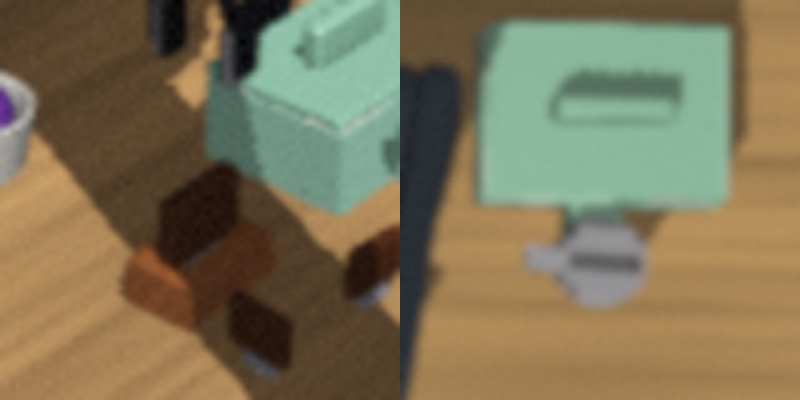

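The left half shows the big key upright in its rest at (200,210) with the open fingers above it. The right half shows the seated lid and the drum at (603,263), its slot running (568,262)–(640,268), about 5° clockwise.

Emit:
step_arm(commands=[-0.002,0.001,0.02,0,0,0,-0.002,0.001,0.05,0,0,0,-0.002,0.001,0.08,0,0,0,-0.002,0.001,0.1,0,0,0,-0.002,0.001,0.11,0,0,0,-0.002,0.001,0.1125,0,0,0,-0.002,0.001,0.1125,0,0,0,-0.002,0.001,0.1125,0,0,0,-0.002,0.001,0.1125,0,0,0,-0.002,0.001,0.1125,0,0,0])

```text
t: 27.1
tcp_pos: [0.522, 0.0025, 0.0432]
tool_rot: [0.707, 0.707, 0.0, 0.001]
force: [-0.1, 0.6, -0.4]
finger_gap: 0.502
gripper_force: 0.0
```

Emit:
step_arm(commands=[0,0,0,0,0,0,0,0,0,0,0,0,0,0,0,0,0,0,0,0,0,0,0,0,0,0,0,0,0,0,0,0,0,0,0,0,0,0,0,0,0,0,0,0,0,0,0,0,0,0,0,0,0,0,0,0,0,0,0,0], jaw=0, grip_force=60)

```text
t: 28.1
tcp_pos: [0.5216, 0.0026, 0.0427]
tool_rot: [0.707, 0.707, 0.0, 0.0]
force: [-0.4, 1.1, 5.3]
finger_gap: 0.152
gripper_force: 58.9
```

```bash
python3 go.py 519 7 150 90;python3 - <<'E'
from h import *
t=snap('top')
A=lambda u,v,z:(onz(t,(u-400)/5+274-.4,v/5+173-.4,z)[:2]*1000).round(1)
print('slot',A(568,262,.076),A(640,268,.076),'drum',A(602.5,264,.076),'tongue end',A(524,258,.073))
P=np.array([A(*p,.068) for p in[(481,20),(732,24),(730,209),(478,204)]]);print(P.mean(0),P.tolist())
E
```

```text
shift [ 0.0044 -0.0025 -0.1073] turn [0.  0.  0.1] t 28.1 F [-0.4  1.1  5.3] gap 0.152
slot [ 464.4 -156.3] [ 461.6 -200.9] drum [ 463.6 -177.6] tongue end [ 466.3 -129.4]
[ 557.15  -179.875] [[614.4, -101.2], [615.6, -259.1], [499.4, -258.3], [499.2, -100.9]]
```

Emit:
step_arm(commands=[0,0,-0.01,0,0,0,0,0,-0.025,0,0,0,0,0,-0.045,0,0,0,0,0,-0.075,0,0,0,0,0,-0.1,0,0,0,0,0,-0.11,0,0,0,0,0,-0.11,0,0,0,0,0,-0.11,0,0,0,0,0,-0.11,0,0,0,0,0,-0.11,0,0,0])

```text
t: 29.15
tcp_pos: [0.5206, 0.0027, 0.151]
tool_rot: [0.707, 0.707, -0.001, -0.001]
force: [0.3, -0.3, -1.4]
finger_gap: 0.158
gripper_force: 58.4
```

Emit:
step_arm(commands=[-0.015,-0.004,0,0,0,0,-0.045,-0.012,0,0,0,0,-0.08,-0.025,0,0,0,0,-0.115,-0.037,0,0,0,1,-0.145,-0.047,0,0,0,2,-0.17,-0.054,0,0,0,3,-0.182,-0.057,0,0,0,4,-0.1845,-0.0575,0.01,0,0,4,-0.1845,-0.0575,0.02,0,0,4,-0.1845,-0.0575,0.02,0,0,4])

```text
t: 30.15
tcp_pos: [0.4628, -0.18, 0.1303]
tool_rot: [0.731, 0.683, -0.0, -0.002]
force: [0.1, -0.3, 0.1]
finger_gap: 0.157
gripper_force: 58.4
```

```bash
python3 go.py 464 -182 107 86;python3 - <<'E'
from h import *
s=snap('side')
X,Y=map(int,proj(s,[.464,-.178,.1])); print(X,Y)
cv2.imwrite('pics/j.png',cv2.resize(s['pixels'][Y-30:Y+30,X-40:X+40],(800,600),interpolation=cv2.INTER_CUBIC))
E
```

```text
shift [-0.002   0.0014  0.0233] turn [-0.2 -0.2  0.1] t 30.15 F [ 0.1 -0.3  0.1] gap 0.157
322 179
```

View pics/j.png

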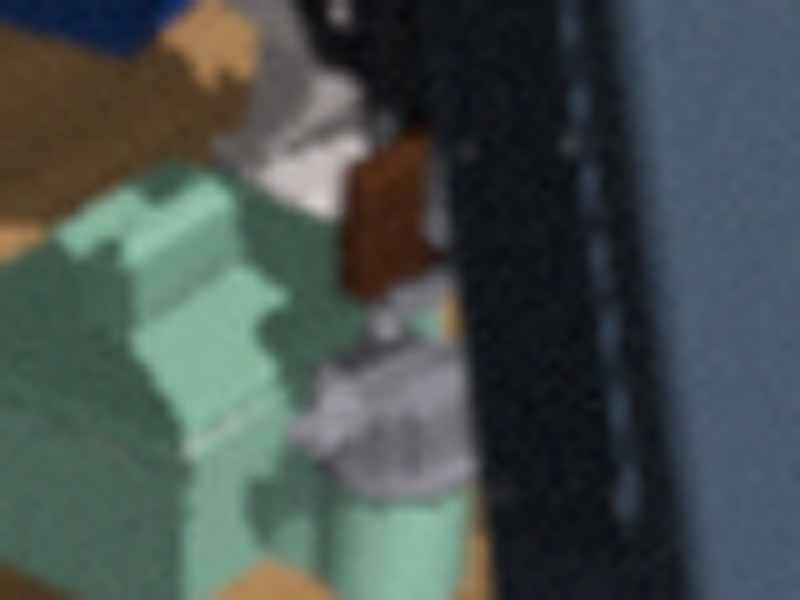

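The side view shows the key hanging over the drum, with its blade's lower +y corner at (373,338) and the plate's lower +y corner at (347,293). The drum's top is at about (395,420).

Run:
```python
from h import *
s=snap('side')
B=lambda u,v,z:(onz(s,u/10+282-.45,v/10+149-.45,z)[:2]*1000).round(1)
print('blade end',B(373,338,.0993),'plate end bottom',B(347,293,.1173),B(370,300,.1173),'plate top',B(350,172,.1633))
# slot as seen: predicted pixels
for p in[(.464,-.178,.076),(.4655,-.156,.076),(.4625,-.2,.076),(.466,-.129,.073),(.492,-.178,.076),(.464,-.15,.076),(.436,-.178,.076)]:
    u,v=proj(s,p);print(p,round((u-281.55)*10),round((v-148.55)*10))
```

```text
blade end [ 462.5 -156.7] plate end bottom [ 467.2 -148.2] [ 459.4 -149.3] plate top [ 464.  -141.4]
(0.464, -0.178, 0.076) 405 374
(0.4655, -0.156, 0.076) 360 400
(0.4625, -0.2, 0.076) 450 347
(0.466, -0.129, 0.073) 306 443
(0.492, -0.178, 0.076) 332 344
(0.464, -0.15, 0.076) 352 410
(0.436, -0.178, 0.076) 480 404
```

Emit:
step_arm(commands=[0,0.001,0.005,0,0,0,0,0.001,0.01,0,0,0,0,0.001,0.015,0,0,0,0,0.001,0.018,0,0,0,0,0.001,0.021,0,0,0,0,0.001,0.023,0,0,0,0,0.001,0.025,0,0,0,0,0.001,0.026,0,0,0,0,0.001,0.027,0,0,0,0,0.001,0.027,0,0,0])

```text
t: 31.25
tcp_pos: [0.465, -0.182, 0.1053]
tool_rot: [0.731, 0.682, -0.0, -0.0]
force: [-0.7, -0.5, -1.0]
finger_gap: 0.154
gripper_force: 58.4
```

Emit:
step_arm(commands=[0,0,0.001,0,0,0,0,0,0.002,0,0,0,0,0,0.003,0,0,0,0,0,0.004,0,0,0,0,0,0.005,0,0,0,0,0,0.005,0,0,0,0,0,0.005,0,0,0,0,0,0.005,0,0,0,0,0,0.005,0,0,0,0,0,0.005,0,0,0])

```text
t: 32.25
tcp_pos: [0.4651, -0.182, 0.1003]
tool_rot: [0.731, 0.682, 0.0, 0.0]
force: [-0.6, -0.4, -1.1]
finger_gap: 0.155
gripper_force: 58.4
```

Emit:
step_arm(commands=[0,0,0.002,0,0,0,0,0,0.004,0,0,0,0,0,0.006,0,0,0,0,0,0.008,0,0,0,0,0,0.009,0,0,0,0,0,0.01,0,0,0,0,0,0.011,0,0,0,0,0,0.012,0,0,0,0,0,0.012,0,0,0,0,0,0.012,0,0,0])

```text
t: 33.25
tcp_pos: [0.4651, -0.182, 0.0887]
tool_rot: [0.731, 0.682, 0.0, 0.0]
force: [-0.1, 1.3, 4.6]
finger_gap: 0.158
gripper_force: 59.0
```

Emit:
step_arm(commands=[0,-0.0005,-0.0005,0,0,8,0,-0.001,-0.0005,0,0,16,0,-0.0015,-0.0005,0,0,24,0,-0.0022,-0.0005,0,0,32,0.0003,-0.0028,-0.0005,0,0,40,0.0006,-0.0033,-0.0005,0,0,48,0.001,-0.0037,-0.0005,0,0,56,0.0014,-0.0042,-0.0005,0,0,64,0.0019,-0.0045,-0.0005,0,0,72,0.0024,-0.0048,-0.0005,0,0,80])

```text
t: 34.25
tcp_pos: [0.4618, -0.1794, 0.0889]
tool_rot: [0.999, 0.05, 0.001, 0.0]
force: [3.1, 2.5, -1.3]
finger_gap: 0.155
gripper_force: 58.9
```

```bash
python3 go.py 460 -179 89 -10; python3 -c "
from h import *; print(manip.sense()['ft_torque'])"
```

```text
shift [-0.0018 -0.0006 -0.0001] turn [ 0.  -0.2 15.7] t 34.25 F [ 3.1  2.5 -1.3] gap 0.155
[ 0.35198377 -0.5156915   0.0791107 ]
```

Turning smoothly with ~0.08 N m. I'll continue to the stop.

Emit:
step_arm(commands=[0,0,0,0,0,2,0,0,0,0,0,4,0,0,0,0,0,6,0,0,0,0,0,8,0,0,0,0,0,10,0,0,0,0,0,12,0,0,0,0,0,12,0,0,0,0,0,12,0,0,0,0,0,12,0,0,0,0,0,12])

```text
t: 35.25
tcp_pos: [0.4604, -0.1789, 0.0887]
tool_rot: [0.999, -0.052, -0.0, -0.0]
force: [1.7, 4.0, 0.1]
finger_gap: 0.158
gripper_force: 59.0
```

```bash
python3 go.py 460 -179 89 -10; python3 -c "
from h import *; print(manip.sense()['ft_torque'])"
```

```text
shift [-0.0004  0.0001 -0.0003] turn [-0.   0.   4.1] t 35.25 F [1.7 4.  0.1] gap 0.158
[ 0.77374555 -0.48928209  0.09166086]
```

Emit:
step_arm(commands=[0,0,0,0,0,1,0,0,0,0,0,2,0,0,0,0,0,3,0,0,0,0,0,4,0,0,0,0,0,4,0,0,0,0,0,4,0,0,0,0,0,4,0,0,0,0,0,4,0,0,0,0,0,4,0,0,0,0,0,4])

```text
t: 36.25
tcp_pos: [0.4605, -0.1784, 0.0887]
tool_rot: [0.996, -0.087, -0.0, -0.001]
force: [4.0, 6.9, -0.3]
finger_gap: 0.158
gripper_force: 59.1
```

```bash
python3 go.py 460 -179 89 -10; python3 -c "
from h import *; print(manip.sense()['ft_torque'])"
```

```text
shift [-0.0003  0.0007 -0.0003] turn [-0.1  0.  -0. ] t 36.25 F [ 4.   6.9 -0.3] gap 0.158
[ 1.37946284 -0.72911686  0.18791829]
```

Emit:
step_arm(commands=[0,0,0,0,0,1,0,0,0,0,0,2,0,0,0,0,0,3,0,0,0,0,0,4,0,0,0,0,0,4,0,0,0,0,0,4,0,0,0,0,0,4,0,0,0,0,0,4,0,0,0,0,0,4,0,0,0,0,0,4])

```text
t: 37.25
tcp_pos: [0.4605, -0.178, 0.0887]
tool_rot: [0.993, -0.119, -0.0, -0.0]
force: [5.9, 9.2, -0.5]
finger_gap: 0.158
gripper_force: 65.3
```

```bash
python3 go.py 460 -179 89 -10; python3 -c "
from h import *; print(manip.sense()['ft_torque'])"
```

```text
shift [-0.0002  0.0011 -0.0003] turn [-0.1  0.  -3.7] t 37.25 F [ 5.9  9.2 -0.5] gap 0.158
[ 1.73788671 -0.9887535   1.27799599]
```

The torque has jumped to 1.28 N m, so the cam is on its stop. I'll relax the twist, release, and retreat upward.

Emit:
step_arm(commands=[0,0,0,0,0,-2,0,0,0,0,0,-4,0,0,0,0,0,-5,0,0,0,0,0,-5,0,0,0,0,0,-5,0,0,0,0,0,-5,0,0,0,0,0,-5,0,0,0,0,0,-5,0,0,0,0,0,-5,0,0,0,0,0,-5])

```text
t: 38.25
tcp_pos: [0.4604, -0.1787, 0.0887]
tool_rot: [0.997, -0.078, -0.0, -0.0]
force: [3.2, 6.2, -0.9]
finger_gap: 0.156
gripper_force: 59.2
```

Emit:
step_arm(commands=[0,0,0,0,0,0,0,0,0,0,0,0,0,0,0,0,0,0,0,0,0,0,0,0,0,0,0,0,0,0,0,0,-0.01,0,0,0,0,0,-0.03,0,0,0,0,0,-0.06,0,0,0,0,0,-0.09,0,0,0,0,0,-0.11,0,0,0], jaw=45)

```text
t: 39.25
tcp_pos: [0.461, -0.1797, 0.2015]
tool_rot: [0.997, -0.078, 0.001, 0.001]
force: [0.2, -0.5, 0.3]
finger_gap: 0.446
gripper_force: 0.0
```

Emit:
step_arm(commands=[0,0,-0.02,0,0,0,0,0.03,-0.04,0,0,0,0,0.07,-0.05,0,0,0,0,0.11,-0.05,0,0,0,0,0.15,-0.05,0,0,0,0,0.19,-0.05,0,0,0,0,0.22,-0.05,0,0,0,0,0.24,-0.05,0,0,0,0,0.25,-0.05,0,0,0,0,0.25,-0.05,0,0,0])

```text
t: 40.25
tcp_pos: [0.4213, -0.4267, 0.2489]
tool_rot: [0.997, -0.079, 0.0, -0.0]
force: [-0.5, -0.4, -0.0]
finger_gap: 0.453
gripper_force: 0.0
```

Run:
```python
from h import *
t=snap('top');s=snap('side')
p=[.49,-.178,.08]
c=lambda S,x,y:cv2.resize(S['pixels'][y-40:y+40,x-40:x+40],(400,400),interpolation=cv2.INTER_CUBIC)
cv2.imwrite('pics/k.png',np.hstack([c(S,*map(int,proj(S,p))) for S in(t,s)])); print(manip.sense()['tcp_pos'])
```

```text
[ 0.42160791 -0.42472619  0.24872709]
```

View pics/k.png

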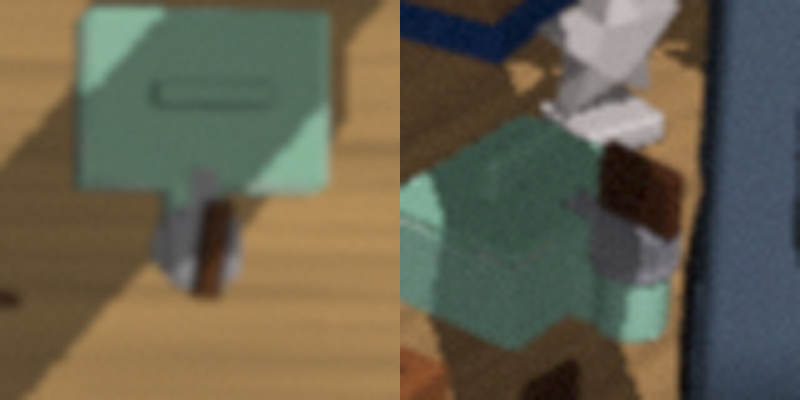

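The tongue (203,175) lies over the lid's edge, the key stands in the drum at (212,250), and the lid is flush on the box.

```bash
python3 -c "
from station import manip; print(manip.sign_off())"
```

```text
the job is handed in; nothing more can be done
None
```

I closed the box and handed the job in at about 40 s. All four lid corners are pressed to the 68 mm home height, the cam is turned to its stop with the tongue over the lid, and the key is left standing in the lock. No verdict came back.

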